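# Report the empty stock bin

## Robot

A 6-joint arm with a two-finger parallel gripper is mounted at the origin on the work surface. World frame = base frame: x ahead of the robot, y to its left, z up, the work surface at z = 0. Lengths are in mm, angles in rad, forces in N, time in s.
With the tool pointing down it reaches from about 275 to 750 mm from the base axis. Payload 10.2 kg.
Tool frame: the origin (TCP) lies at the centre of the arm's flange, where the gripper is bolted on; the fingertips stand ctrl.tip_reach ahead of it and the grasp point (between the pads) lies 155 mm ahead of it (ctrl.tip_reach is the distance from the TCP to the fingertips, in mm); z points along the fingers, y is the direction in which the jaws open and shut (so a half turn about z gives the same grasp; the last joint's range is limited). The gripper opens to 85 mm and grips with 20 to 120 N. Pads are 22 mm wide; open, the fingers measure 114 mm over their backs; the gripper's body (76 mm by 85 mm) begins 54 mm behind the grasp point. The pads swing forward as they close: fully open they stand 13 mm farther back than shut.
Start: joints at [-1.457, 0.313, 1.498, -0, 1.331, -0.223], TCP at [173.484, -495.516, 404.694] pointing down, gripper open.
Joint ranges: [-2.94, 2.94], [-0.97, 2.17], [0.19, 2.56], [-1.23, 4.37], [0.02, 3.11], [-2.88, 2.88]. Speed limits (rad/s): [2.39, 2.39, 3.01, 3.14, 3.14, 3.14].

## Interface

Orientations are given as a unit quaternion [w, x, y, z].
In Python, from rig import ctrl, viewer gives the robot as it stands.
- The arm moves only by the tool drive_tool, never from a script. Its argument "rows" is a list that holds one entry, the list of rows, each a list of 6 numbers: the shift along the world's x, y, z normalised to -1 to 1, where 1 is 0.1 m, then the turn, a rotation vector about the world's x, y, z normalised to -1 to 1, where 1 is 90 degrees. A call has 1 to 10 rows; each row is the pose to reach, as a shift and turn from the pose measured when the call began; what a row does not reach only later rows make up. A row lasts 1/8 s, in which the tool goes at most 62.5 mm and 10.7 degrees, less where a joint would pass 70% of its speed; a pose out of reach is approached as far as the arm can. A call with a number of a shift or a turn outside -1 to 1 is refused whole. A call with a gripper value outside its range is refused whole. "fingers" is the opening, from -1 (shut) to 1 (fully open), set as the call begins (left out, the last holds). The fingers move at their own pace and stop on an object; "force" is the grip in N (left out, the last holds). Time passes only in rows, so rows that repeat a pose let the fingers close. It gives the time, the measured TCP pose, the force and the opening at its end, in the units of the state.
- ctrl.sense(): the state, without advancing time (a new reading comes with each control period).
- viewer.capture(name): name is "side" or "top" or "wrist"; returns the picture (420x560x3 uint8, red, green, blue); there is no depth.
- viewer.calibration(name): a dict with "mtx" (3x3 intrinsics, pixels), "extrinsics" (4x4, takes a point from camera to world coordinates). Camera axes: x right, y up, looking along -z (the intrinsics and any distortion apply to the point x, -y, -z); pixel columns grow to the right and rows downward; lengths in mm; the calibration is good to about 2 mm. A picture is of the moment at which its call begins: read the wrist's pose just before it. calibration takes no time and is no camera call; for the wrist camera it gives the pose at the moment of the call.
- ctrl.finish_job(): hands the job in, once; it reports no verdict.
The state is a dict: "time_s": time; "joints": joint angles; "dq": joint speeds; "tau": joint torques, N m; "eef_pos": TCP position; "ee_rot": TCP orientation; "force": force on the tool from outside, world axes, zero at the start; "wrist_torque": the same for the moment, N m; "grip_width": opening from 0.0 (shut) to 1.0 (fully open).
Only numpy, scipy, OpenCV 4.12 (cv2) and the standard library are available. Lean on these libraries where they do the work, as an engineer would, in place of code of your own. Each camera call takes 0.05 s, during which the arm holds its last target.

## Task

One of the three stock bins on the bench is empty: report it for refilling. Point down at it with the fingertips over the middle of its mouth, two to five centimetres above the rim, and stay there for at least two seconds so that the stock camera registers it; then press the call button fully down, let it come up again and move clear. Leave the bins, their stock and the other things on the bench untouched and in place, and do not point at or pass low over the stocked bins.

Things in the scene. Friction and masses are not known exactly. Their poses are not given: they have to be found in the camera images.
- bin_empty_mouth (a point): THE EMPTY BIN. Blue plastic shelf bin, 150 mm (x) by 110 mm (y) by 70 mm high, walls 4 mm thick, the front 30 mm end (towards the robot) scooped down to 45 mm high, fixed to the bench; the only one of three like bins with nothing inside; this point is the middle of its mouth, level with the upper rim, 70 mm above the bench; x points to its back, z up.
- bin_couplers_mouth (a point): Blue plastic shelf bin, 150 mm (x) by 110 mm (y) by 70 mm high, walls 4 mm thick, the front 30 mm end (towards the robot) scooped down to 45 mm high, fixed to the bench; stocked with three steel couplers; this point is the middle of its mouth, level with the upper rim, 70 mm above the bench; x points to its back, z up.
- bin_relays_mouth (a point): Blue plastic shelf bin, 150 mm (x) by 110 mm (y) by 70 mm high, walls 4 mm thick, the front 30 mm end (towards the robot) scooped down to 45 mm high, fixed to the bench; stocked with three relays; this point is the middle of its mouth, level with the upper rim, 70 mm above the bench; x points to its back, z up.
- bin_empty: The empty bin; origin at the middle of its underside, on the bench.
- bin_couplers: The bin with the couplers; origin at the middle of its underside.
- bin_relays: The bin with the relays; origin at the middle of its underside.
- call_top (a point): Round black push button of the call box, 40 mm across, on a round grey collar in the middle of a flat grey call box 90 by 76 by 30 mm high fixed to the bench; the button top stands 53 mm above the bench; this point is the middle of the button's top face, which looks straight up.
- call (a joint): Travel of the call button in m: 0 up, 0.006 fully down; springs back; about 5 N takes it fully down.
- coupler0: Loose steel pipe coupler standing in its bin, 38 mm across, 45 mm high; origin at the middle of its underside.
- relay0: Loose white relay standing in its bin, 28 by 36 by 40 mm high; origin at the middle of its underside.
- coupler1: Loose steel pipe coupler standing in its bin, 38 mm across, 45 mm high; origin at the middle of its underside.
- relay1: Loose white relay standing in its bin, 28 by 36 by 40 mm high; origin at the middle of its underside.
- coupler2: Loose steel pipe coupler standing in its bin, 38 mm across, 45 mm high; origin at the middle of its underside.
- relay2: Loose white relay standing in its bin, 28 by 36 by 40 mm high; origin at the middle of its underside.
- tape: Bystander: loose roll of brown tape lying flat, 96 mm across, 48 mm high; origin at the middle of its underside.
- carton: Bystander: loose small cardboard carton, 90 by 110 by 60 mm high; origin at the middle of its underside.
- driver: Bystander: loose screwdriver lying on the bench beyond the bins, 200 mm long, 26 mm high; origin under its middle, x from handle to blade.
Mind the look-alikes: they are no part of the job. Leave any orange or pink look-alike of the coupler1 alone.

How it is judged:
By the outcome, as a careful person would: the job done as asked, in the order asked, and still so for the second after the job is handed in, with the robot touching nothing.
It also fails if it takes over 48 s, if anything falls off the work surface, if the arm or the gripper's body presses on something with over 40 N, if the wrist force passes 120 N, or if a joint passes its speed limit or range.

## Working session

There is one attempt and no reset: what is moved stays moved. The work goes in short steps, Python scripts to look and compute and a tool call to move; the robot and the scene stay as the last step left them, time stands still between calls to the robot, and variables do not carry over. Pictures are saved under pics/ and viewed, and the job is handed in when it is done.

Besides the shell and the picture viewer there is one more tool, called after "Call:" by a JSON object that holds its "name" and its "arguments", one argument or row to a line. drive_tool: Moves the arm, as the interface text tells. Scaled input: -1 to 1 covers 0.1 m each way for a shift and 90 degrees each way for a turn. Its arguments: {"type":"object","properties":{"rows":{"type":"array","items":{"type":"array","items":{"type":"array","items":{"type":"number"}}}},"fingers":{"type":"number"},"force":{"type":"number"}},"required":["rows"]}

```bash
ls; mkdir -p pics
python3 - <<'E'
from rig import ctrl, viewer
import cv2
s=ctrl.sense(); print(s, ctrl.tip_reach)
for n in ("top","side"):
    im=viewer.capture(n); cv2.imwrite(f"pics/{n}0.png",im[:,:,::-1])
    print(viewer.calibration(n))
E
```

```text
pics
{'time_s': 0.0, 'joints': array([-1.45740849e+00,  3.13491454e-01,  1.49846267e+00,  2.06145699e-06,
        1.33099617e+00, -2.23405048e-01]), 'dq': array([ 0.00015314,  0.00073776, -0.00183126, -0.00049674,  0.00151106,
        0.0010543 ]), 'tau': array([ 1.15011466e-03, -4.12270117e+01, -2.59739023e+01, -1.26721047e-04,
        4.15276852e-03, -1.14782492e-05]), 'eef_pos': array([ 173.47460276, -495.47442363,  404.10407548]), 'ee_rot': array([-6.77735162e-04,  9.85854607e-01,  1.67601412e-01,  3.83214987e-05]), 'force': array([-0.17416744,  0.32787914, -0.06595403]), 'wrist_torque': array([ 0.02660571, -0.03192514, -0.0347092 ]), 'grip_width': 1.0034278997749526} 173.4
{'mtx': array([[452.59841765,   0.        , 277.22505944],
       [  0.        , 452.59841765, 216.27283678],
       [  0.        ,   0.        ,   1.        ]]), 'extrinsics': array([[ 1.88374346e-02,  9.75943679e-01, -2.17207472e-01,
         3.42639229e+02],
       [-9.99821746e-01,  1.81103804e-02, -5.33759472e-03,
         2.85294218e+01],
       [-1.27548189e-03,  2.17269300e-01,  9.76110867e-01,
         1.17298633e+03],
       [ 0.00000000e+00,  0.00000000e+00,  0.00000000e+00,
         1.00000000e+00]])}
{'mtx': array([[441.877087  ,   0.        , 279.95762077],
       [  0.        , 441.877087  , 208.6072614 ],
       [  0.        ,   0.        ,   1.        ]]), 'extrinsics': array([[ 7.97469125e-01,  4.61039871e-01, -3.89211038e-01,
         1.31791083e+02],
       [-6.03177919e-01,  5.93343335e-01, -5.33029160e-01,
        -5.86876980e+02],
       [-1.48119196e-02,  6.59837802e-01,  7.51262060e-01,
         9.30849986e+02],
       [ 0.00000000e+00,  0.00000000e+00,  0.00000000e+00,
         1.00000000e+00]])}
```

View pics/top0.png

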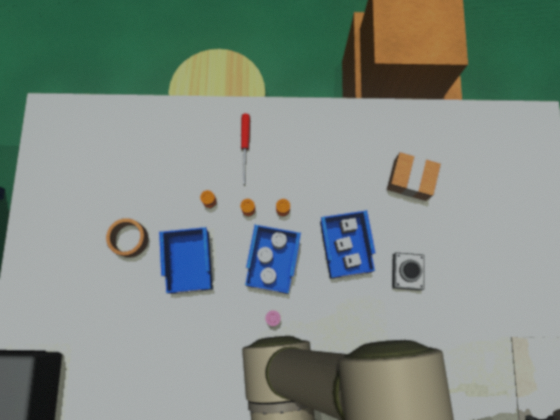

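View pics/side0.png

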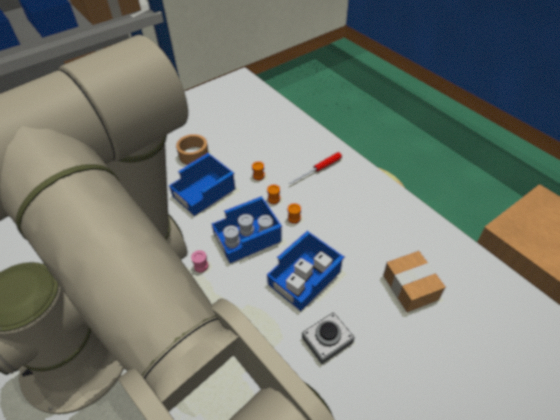

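The top view has +x up and +y to the left. Candidates for the empty bin are the three blue bins:
- (186,261): nothing inside
- (273,258): three couplers
- (347,244): three relays

The call box is at (409,271). The look-alikes are orange at (208,198), (247,207) and (283,207), and pink at (273,319). I choose the bin at (186,261) and will check it in a crop.

```bash
cat > h.py <<'E'
import numpy as np, cv2
from rig import ctrl, viewer
def ray(n,u,v,cal=None):
    c=cal or viewer.calibration(n); K=c["mtx"];E=c["extrinsics"]
    d=np.linalg.inv(K)@[u,v,1]; d=np.array([d[0],-d[1],-d[2]])
    return E[:3,3],E[:3,:3]@d
def cast(n,u,v,z,cal=None):
    o,d=ray(n,u,v,cal); return o+d*(z-o[2])/d[2]
def proj(n,p,cal=None):
    c=cal or viewer.calibration(n);E=c["extrinsics"]
    q=E[:3,:3].T@(np.asarray(p,float)-E[:3,3]); q=c["mtx"]@[q[0],-q[1],-q[2]]
    return q[:2]/q[2]
E
python3 - <<'E'
from h import *
im=cv2.imread("pics/top0.png")
a=cv2.resize(im[220:300,150:225],None,fx=8,fy=8,interpolation=cv2.INTER_CUBIC)[:600]
cv2.imwrite("pics/crop_bin.png",a)
b=cv2.resize(im[245:297,385:432],None,fx=10,fy=10,interpolation=cv2.INTER_CUBIC)
cv2.imwrite("pics/crop_call.png",b)
s=cv2.imread("pics/side0.png")
c=np.hstack([cv2.resize(s[145:220,160:245],None,fx=4.5,fy=4.5,interpolation=cv2.INTER_CUBIC),cv2.resize(s[300:375,290:365],None,fx=4.5,fy=4.5,interpolation=cv2.INTER_CUBIC)])
cv2.imwrite("pics/crop_side.png",c)
hsv=cv2.cvtColor(im,cv2.COLOR_BGR2HSV)
m=cv2.inRange(hsv,(100,120,50),(130,255,255)); m[:190]=0
cs,_=cv2.findContours(m,cv2.RETR_EXTERNAL,cv2.CHAIN_APPROX_NONE)
for k in cs:
    if cv2.contourArea(k)<500: continue
    r=cv2.minAreaRect(k); print(r, cast("top",*r[0],70).round(1))
    bx=cv2.boxPoints(r)
    print([cast("top",*p,70).round(0)[:2].tolist() for p in bx], bx.round(1).tolist())
print("call",cast("top",410,270,53))
E
```

```text
((184.73193359375, 260.1309814453125), (62.12609100341797, 49.38322448730469), 85.76361083984375) [474.1 258.6  70. ]
[[545.0, 330.0], [557.0, 208.0], [405.0, 189.0], [394.0, 307.0]] [[157.8000030517578, 231.0], [207.10000610351562, 227.3000030517578], [211.6999969482422, 289.29998779296875], [162.39999389648438, 292.8999938964844]]
((271.760009765625, 258.82000732421875), (47.58352279663086, 61.26826095581055), 10.304845809936523) [481.3  45.9  70. ]
[[417.0, 114.0], [566.0, 92.0], [547.0, -24.0], [399.0, 1.0]] [[242.89999389648438, 284.70001220703125], [253.8000030517578, 224.39999389648438], [300.6000061035156, 232.89999389648438], [289.70001220703125, 293.20001220703125]]
((348.6351013183594, 243.81082153320312), (61.649620056152344, 48.33330154418945), 80.53767395019531) [ 521.9 -142.6   70. ]
[[587.0, -72.0], [610.0, -191.0], [458.0, -212.0], [437.0, -96.0]] [[319.70001220703125, 217.39999389648438], [367.3999938964844, 209.39999389648438], [377.5, 270.20001220703125], [329.8999938964844, 278.20001220703125]]
call [ 462.07267413 -295.66453428   53.        ]
```

View pics/crop_bin.png

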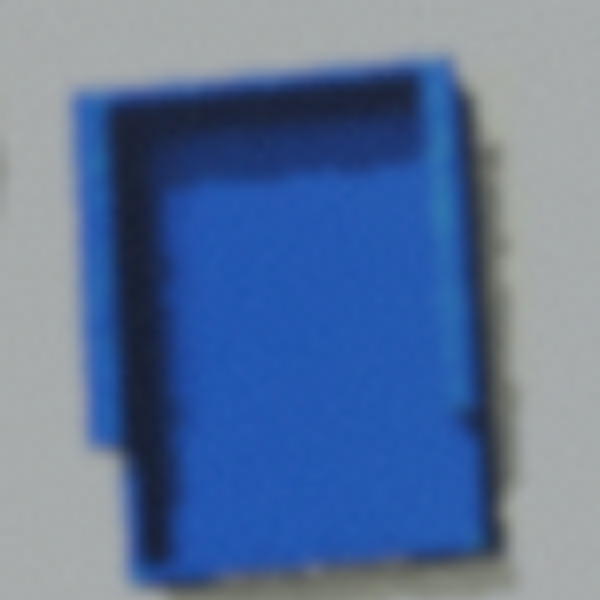

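View pics/crop_call.png

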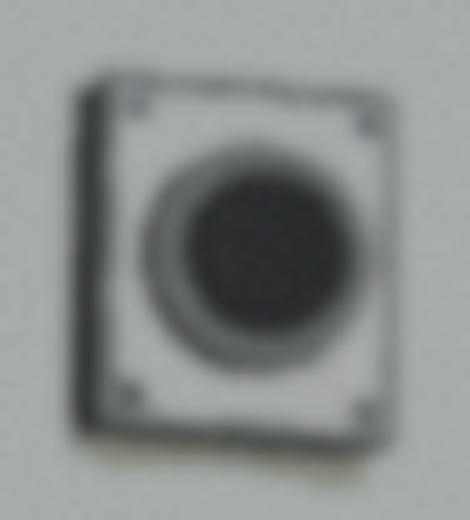

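View pics/crop_side.png

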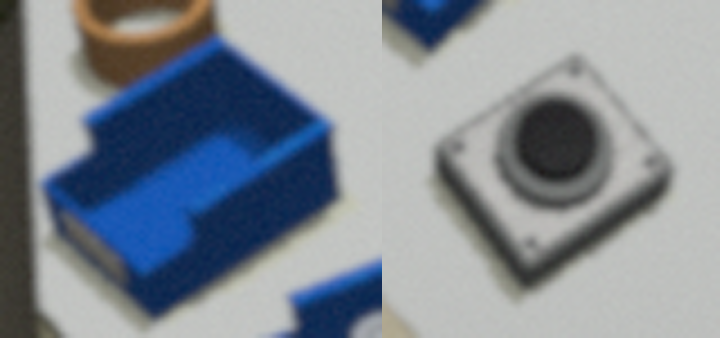

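Run:
```python
from h import *
f=lambda u,v,z:cast("top",150+(u-3.5)/8,220+(v-3.5)/8,z)[:2]
bl=f(75,92,70);br=f(452,58,70);sl=f(90,447,70);sr=f(480,412,70); fl=f(130,585,45); fr=f(500,552,45)
print(bl,br,sl,sr,fl,fr)
print("width",np.linalg.norm(bl-br),"len",np.linalg.norm(bl-sl),np.linalg.norm(br-sr),"exp 110,120")
ax=((bl+br)-(sl+sr));ax/=np.linalg.norm(ax);print(ax)
mid=(bl+br)/2-75*ax; print("c1",mid, "c2",(sl+sr)/2+45*ax)
p=np.array([*mid,70]); print("side px mouth",proj("side",p), )
y=np.array([-ax[1],ax[0]])
for a,b,z in((75,55,70),(75,-55,70),(-45,55,70),(-45,-55,70)): print(proj("side",[*(mid+a*ax+b*y),z]), (a,b))
# button, top & side
g=[]
for n,r in(("top",(245,297,385,432)),("side",(310,350,310,350))):
    im=cv2.imread(f"pics/{n}0.png");h=cv2.cvtColor(im,cv2.COLOR_BGR2GRAY)
    m=np.zeros_like(h);m[r[0]:r[1],r[2]:r[3]]=(h[r[0]:r[1],r[2]:r[3]]<75)*255
    cs,_=cv2.findContours(m,cv2.RETR_EXTERNAL,cv2.CHAIN_APPROX_NONE)
    for k in sorted(cs,key=cv2.contourArea)[-2:]:
        if len(k)>5:
            e=cv2.fitEllipse(k);print(n,e,cast(n,*e[0],53).round(1))
```

```text
[545.07666698 327.09262654] [557.97984205 210.81330221] [435.76599166 314.2576432 ] [448.56374145 196.49023474] [395.88850379 305.26551494] [408.0621279  191.92263018]
width 116.99304762754197 len 110.06162153821207 110.34959597798718 exp 110,120
[0.99237962 0.12321809]
c1 [477.09978333 259.71160747] c2 [486.82194926 260.91875312]
side px mouth [200.17177424 175.08316874]
[209.17888184 153.04279741] (75, 55)
[233.47775824 171.52885027] (75, -55)
[175.37889389 173.32856028] (-45, 55)
[199.28079944 193.56552381] (-45, -55)
top ((393.5, 271.24615478515625), (0.0, 1.0), 0.0) [ 458.2 -254.8   53. ]
top ((411.1741638183594, 269.8636169433594), (15.491537094116211, 15.863500595092773), 147.11688232421875) [ 462.5 -298.6   53. ]
side ((344.6040344238281, 346.0212097167969), (2.037062883377075, 13.070091247558594), 56.26191329956055) [ 463.8 -348.5   53. ]
side ((328.1920471191406, 330.9645690917969), (17.035192489624023, 17.394725799560547), 169.39828491210938) [ 458.9 -302.7   53. ]
```

Rim corners give the empty bin's mouth as about (477, 259.5, 70). Back to front it measures 151 mm against 150, and the back corners reproject into the side view to about 1 px. The button is at about (461, -300, 53). I'll travel high and close to the base, clear of the stocked bins, with the fingers shut.

Call:
{"name": "drive_tool", "arguments": {
  "rows": [
    [[0.15,0.5,0.2,0,0,0],[0.3,1,0.45,0,0,0],[0.3,1,0.45,0,0,0]]
  ],
  "fingers": -1,
  "force": 30
}}

```text
time_s: 0.48
eef_pos: [204.2, -393.3, 451.1]
ee_rot: [0.001, 0.986, 0.169, 0.0]
force: [-1.2, -1.2, 0.1]
grip_width: 0.375
```

Call:
{"name": "drive_tool", "arguments": {
  "rows": [
    [[0.2,0.5,0,0,0,0],[0.4,1,0,0,0,0],[0.4,1,0,0,0,0]]
  ]
}}

```text
time_s: 0.85
eef_pos: [244.9, -291.6, 450.9]
ee_rot: [0.001, 0.985, 0.17, 0.0]
force: [-0.5, -0.5, -0.1]
grip_width: -0.002
```

Call:
{"name": "drive_tool", "arguments": {
  "rows": [
    [[0.2,0.5,0,0,0,0],[0.4,1,0,0,0,0],[0.4,1,0,0,0,0]]
  ]
}}

```text
time_s: 1.23
eef_pos: [285.6, -190.4, 450.7]
ee_rot: [0.001, 0.985, 0.172, 0.0]
force: [0.0, -0.7, 0.1]
grip_width: 0.001
```

Call:
{"name": "drive_tool", "arguments": {
  "rows": [
    [[0.1,0.5,0,0,0,0],[0.25,1,0,0,0,0],[0.25,1,0,0,0,0]]
  ]
}}

```text
time_s: 1.6
eef_pos: [311.3, -89.3, 450.6]
ee_rot: [0.001, 0.985, 0.174, 0.0]
force: [0.8, -1.3, -0.1]
grip_width: 0.003
```

Call:
{"name": "drive_tool", "arguments": {
  "rows": [
    [[0,0.5,0,0,0,0],[0,1,0,0,0,0],[0,1,0,0,0,0]]
  ]
}}

```text
time_s: 1.98
eef_pos: [311.7, 11.4, 450.5]
ee_rot: [0.001, 0.984, 0.176, 0.0]
force: [-0.1, -0.1, 0.5]
grip_width: -0.002
```

Call:
{"name": "drive_tool", "arguments": {
  "rows": [
    [[0,0.5,0,0,0,0],[0,1,0,0,0,0],[0,1,0,0,0,0]]
  ]
}}

```text
time_s: 2.35
eef_pos: [312.5, 111.9, 450.2]
ee_rot: [0.001, 0.984, 0.177, -0.0]
force: [0.2, -1.2, 0.0]
grip_width: -0.0
```

Call:
{"name": "drive_tool", "arguments": {
  "rows": [
    [[0.1,0.5,0,0,0,0],[0.2,1,0,0,0,0],[0.2,1,0,0,0,0]]
  ]
}}

```text
time_s: 2.72
eef_pos: [334.4, 211.9, 449.5]
ee_rot: [0.001, 0.984, 0.178, -0.001]
force: [-0.4, -0.4, -0.7]
grip_width: -0.0
```

Call:
{"name": "drive_tool", "arguments": {
  "rows": [
    [[0.3,0.25,0,0,0,0],[0.7,0.48,0,0,0,0],[0.7,0.48,0,0,0,0]]
  ]
}}

```text
time_s: 3.1
eef_pos: [407.8, 257.7, 448.1]
ee_rot: [0.002, 0.984, 0.176, -0.002]
force: [-0.4, -0.7, 0.1]
grip_width: 0.002
```

Run:
```python
from h import *
print(ctrl.sense()["eef_pos"],ctrl.tip_reach)
c=viewer.calibration("wrist");im=viewer.capture("wrist");cv2.imwrite("pics/w1.png",im[:,:,::-1])
np.save("w1E.npy",c["extrinsics"]);print(c, proj("wrist",[477,259.5,70],c))
```

```text
[407.76462384 257.74292438 448.09152762] 173.4
{'mtx': array([[331.74929665,   0.        , 278.52722169],
       [  0.        , 331.74929665, 206.36993956],
       [  0.        ,   0.        ,   1.        ]]), 'extrinsics': array([[ 3.45972220e-01,  8.87548673e-01,  3.04237695e-01,
         4.86440863e+02],
       [-9.38243402e-01,  3.26726968e-01,  1.13792820e-01,
         2.87317756e+02],
       [ 1.59400678e-03, -3.24818165e-01,  9.45775142e-01,
         4.16777861e+02],
       [ 0.00000000e+00,  0.00000000e+00,  0.00000000e+00,
         1.00000000e+00]])} [300.65709361 111.84284018]
```

View pics/w1.png

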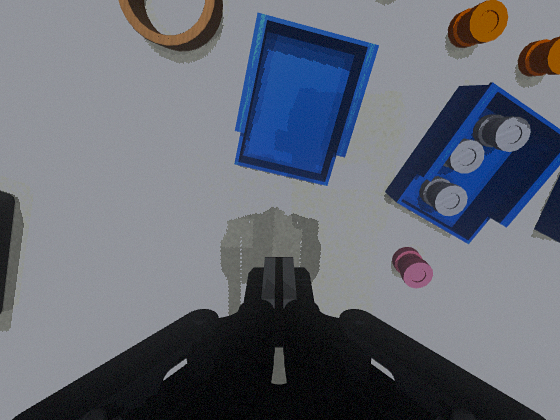

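The wrist view shows the chosen bin empty, with rim corners at (259,13), (378,45), (236,130) and (343,155). The fingertip end is at about (279,257).

Run:
```python
from h import *
c=viewer.calibration("wrist")
P=[(259,13),(378,45),(236,130),(343,155)]
q=[cast("wrist",*p,70,c)[:2] for p in P]; print(np.round(q,1))
f=[cast("wrist",*p,45,c)[:2] for p in((236,163),(327,184))]; print(np.round(f,1))
print("w",np.linalg.norm(q[0]-q[1]),"l",np.linalg.norm(q[0]-q[2]),np.linalg.norm(q[1]-q[3]))
ax=(q[0]+q[1]-q[2]-q[3]);ax/=np.linalg.norm(ax)
print("centre",(q[0]+q[1])/2-75*ax,"avg4", (q[0]+q[1]+f[0]+f[1])/4)
s=ctrl.sense();from scipy.spatial.transform import Rotation as R
r=s["ee_rot"];z=R.from_quat([r[1],r[2],r[3],r[0]]).as_matrix()[:,2];print(z)
for d in(155,160,173.4,186): print(d,proj("wrist",s["eef_pos"]+d*z,c))
```

```text
[[544.1 327.5]
 [558.  212.9]
 [436.1 315. ]
 [450.5 201.6]]
[[397.6 305.7]
 [410.6 199.1]]
w 115.49529240190894 l 108.7497987442384 108.07341014748107
centre [476.49005309 261.93519588] avg4 [477.57171859 261.29897792]
[-0.00347145 -0.00382704 -0.99998665]
155 [280.18414608 298.21330727]
160 [280.14105183 291.73876912]
173.4 [280.03798848 276.25439454]
186 [279.95480388 263.75663051]
```

Wrist-based centre is (477, 261), in agreement with the top view within 2 mm. I'll move over it, then descend to TCP z of about 282, which puts the tips 26–38 mm above the rim whichever reach applies.

Call:
{"name": "drive_tool", "arguments": {
  "rows": [
    [[0.35,0.02,0,0,0,0],[0.69,0.03,-0.2,0,0,0],[0.69,0.03,-0.8,0,0,0],[0.69,0.03,-0.8,0,0,0],[0.69,0.03,-0.8,0,0,0]]
  ]
}}

```text
time_s: 3.78
eef_pos: [475.8, 259.6, 371.1]
ee_rot: [0.001, 0.984, 0.176, -0.0]
force: [0.3, 0.4, 0.2]
grip_width: -0.0
```

Call:
{"name": "drive_tool", "arguments": {
  "rows": [
    [[0.01,0.01,-0.4,0,0,0],[0.01,0.01,-0.7,0,0,0],[0.01,0.01,-0.88,0,0,0],[0.01,0.01,-0.88,0,0,0],[0.01,0.01,-0.88,0,0,0],[0.01,0.01,-0.88,0,0,0]]
  ]
}}

```text
time_s: 4.53
eef_pos: [477.0, 260.6, 284.7]
ee_rot: [0.001, 0.984, 0.176, 0.001]
force: [0.9, 0.6, -0.4]
grip_width: 0.005
```

Run:
```python
from h import *
s=ctrl.sense();print(s["time_s"],s["eef_pos"],s["ee_rot"])
for n in("side","top","wrist"):
    im=viewer.capture(n)[:,:,::-1];cv2.imwrite(f"pics/{n}2.png",im)
a=cv2.imread("pics/side2.png")[100:250,120:290];b=cv2.imread("pics/wrist2.png")
cv2.imwrite("pics/c2.png",np.hstack([cv2.resize(a,(340,300)),cv2.resize(b,(400,300))]))
```

```text
4.525 [477.02054106 260.62482483 284.65536747] [1.37578737e-03 9.84446304e-01 1.75678281e-01 8.49997261e-04]
```

View pics/c2.png

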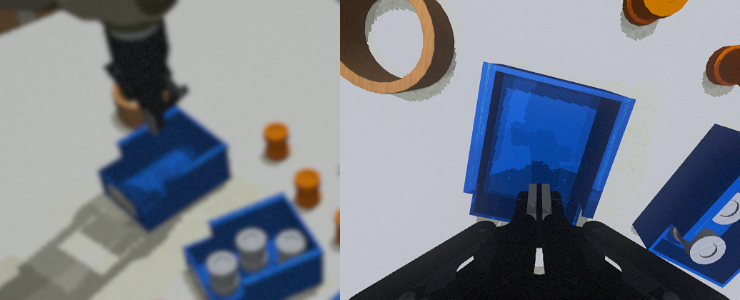

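Run:
```python
from h import *
for z in(98.6,111.3): print(proj("side",[476.5,260.5,z]),proj("top",[476.5,260.5,z]),proj("wrist",[476.5,260.5,z]))
a=cv2.imread("pics/side2.png")[130:200,165:245]
cv2.imwrite("pics/c3.png",cv2.resize(a,None,fx=8,fy=8,interpolation=cv2.INTER_CUBIC))
```

```text
[198.26598986 167.53834566] [181.57532128 257.62599527] [278.92428605 265.03263389]
[197.54812302 164.13042738] [180.45679318 256.9357653 ] [279.00592789 277.80236187]
```

View pics/c3.png

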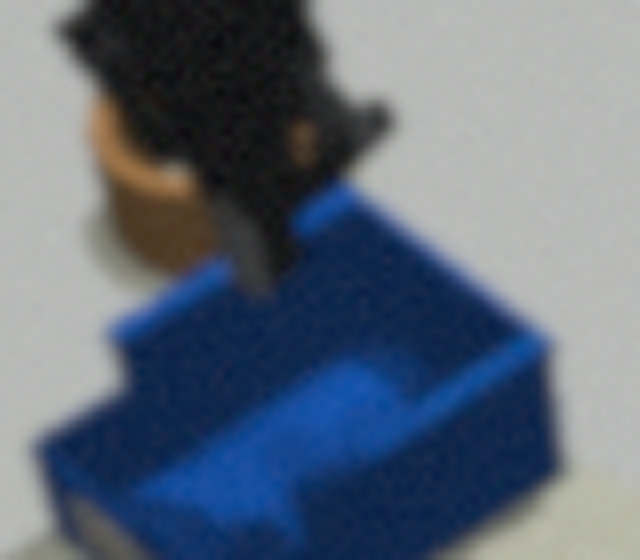

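In the side view the tip ends at about (197.7,166.6), which puts it 30–41 mm above the rim and over the middle. Holding.

Call:
{"name": "drive_tool", "arguments": {
  "rows": [
    [[0,0,-0.02,0,0,0],[0,0,-0.02,0,0,0],[0,0,-0.02,0,0,0],[0,0,-0.02,0,0,0],[0,0,-0.02,0,0,0],[0,0,-0.02,0,0,0],[0,0,-0.02,0,0,0],[0,0,-0.02,0,0,0],[0,0,-0.02,0,0,0],[0,0,-0.02,0,0,0]]
  ]
}}

```text
time_s: 5.92
eef_pos: [476.9, 260.6, 281.8]
ee_rot: [0.001, 0.984, 0.176, 0.0]
force: [-0.3, 0.4, -0.6]
grip_width: -0.001
```

Call:
{"name": "drive_tool", "arguments": {
  "rows": [
    [[0,0,0,0,0,0],[0,0,0,0,0,0],[0,0,0,0,0,0],[0,0,0,0,0,0],[0,0,0,0,0,0],[0,0,0,0,0,0],[0,0,0,0,0,0],[0,0,0,0,0,0],[0,0,0,0,0,0],[0,0,0,0,0,0]]
  ]
}}

```text
time_s: 7.18
eef_pos: [476.9, 260.6, 281.8]
ee_rot: [0.001, 0.984, 0.176, 0.0]
force: [0.0, 0.4, 0.0]
grip_width: 0.0
```

Call:
{"name": "drive_tool", "arguments": {
  "rows": [
    [[0,0,0,0,0,0],[0,0,0,0,0,0],[0,0,0,0,0,0],[0,0,0,0,0,0],[0,0,0,0,0,0],[0,0,0,0,0,0],[0,0,0,0,0,0],[0,0,0,0,0,0],[0,0,0,0,0,0],[0,0,0,0,0,0]]
  ]
}}

```text
time_s: 8.43
eef_pos: [476.9, 260.6, 281.7]
ee_rot: [0.001, 0.984, 0.176, 0.0]
force: [0.2, 0.5, 0.8]
grip_width: 0.002
```

Held for about 3.9 s. Now straight up, then back along the same high, near-base route to the button.

Call:
{"name": "drive_tool", "arguments": {
  "rows": [
    [[0,0,0.4,0,0,0],[0,0,0.9,0,0,0],[0,0,1,0,0,0],[0,0,1,0,0,0]]
  ]
}}

```text
time_s: 8.93
eef_pos: [476.8, 260.6, 381.6]
ee_rot: [0.001, 0.984, 0.176, 0.0]
force: [0.0, -0.1, -0.6]
grip_width: -0.002
```

Call:
{"name": "drive_tool", "arguments": {
  "rows": [
    [[-0.2,0,0.4,0,0,0],[-0.6,0,0.7,0,0,0],[-0.9,0,0.7,0,0,0],[-0.9,0,0.7,0,0,0]]
  ]
}}

```text
time_s: 9.43
eef_pos: [385.6, 260.7, 450.8]
ee_rot: [0.002, 0.984, 0.176, -0.001]
force: [0.2, -0.3, 0.4]
grip_width: 0.001
```

Call:
{"name": "drive_tool", "arguments": {
  "rows": [
    [[-0.3,-0.5,0,0,0,0],[-0.7,-0.9,0,0,0,0],[-0.7,-0.9,0,0,0,0]]
  ]
}}

```text
time_s: 9.8
eef_pos: [314.7, 169.4, 450.0]
ee_rot: [0.002, 0.985, 0.175, -0.001]
force: [-0.1, 0.8, -1.2]
grip_width: 0.002
```

Call:
{"name": "drive_tool", "arguments": {
  "rows": [
    [[0,-0.5,0,0,0,0],[0,-1,0,0,0,0],[0,-1,0,0,0,0]]
  ]
}}

```text
time_s: 10.18
eef_pos: [316.0, 67.0, 449.4]
ee_rot: [0.002, 0.985, 0.172, -0.002]
force: [-0.3, 0.7, 0.3]
grip_width: 0.002
```

Call:
{"name": "drive_tool", "arguments": {
  "rows": [
    [[0,-0.5,0,0,0,0],[0,-1,0,0,0,0],[0,-1,0,0,0,0]]
  ]
}}

```text
time_s: 10.55
eef_pos: [317.0, -35.1, 448.9]
ee_rot: [0.001, 0.985, 0.17, -0.003]
force: [-0.2, 0.8, -0.8]
grip_width: -0.002
```

Call:
{"name": "drive_tool", "arguments": {
  "rows": [
    [[0,-0.5,0,0,0,0],[0,-1,0,0,0,0],[0,-1,0,0,0,0]]
  ]
}}

```text
time_s: 10.92
eef_pos: [318.1, -136.4, 448.2]
ee_rot: [0.0, 0.986, 0.169, -0.003]
force: [-0.4, 0.0, 0.1]
grip_width: -0.001
```

Call:
{"name": "drive_tool", "arguments": {
  "rows": [
    [[0,-0.5,0,0,0,0],[0,-1,0,0,0,0],[0,-1,0,0,0,0]]
  ]
}}

```text
time_s: 11.3
eef_pos: [319.3, -237.2, 447.3]
ee_rot: [-0.001, 0.986, 0.168, -0.003]
force: [-1.0, 0.3, -1.0]
grip_width: -0.0
```

Call:
{"name": "drive_tool", "arguments": {
  "rows": [
    [[0.2,-0.4,0,0,0,0],[0.5,-0.8,0,0,0,0],[0.5,-0.8,0,0,0,0]]
  ]
}}

```text
time_s: 11.68
eef_pos: [371.8, -317.0, 445.8]
ee_rot: [-0.002, 0.986, 0.169, -0.004]
force: [0.6, 0.5, -0.4]
grip_width: 0.001
```

Run:
```python
from h import *
c=viewer.calibration("wrist");s=ctrl.sense();im=viewer.capture("wrist");cv2.imwrite("pics/w4.png",im[:,:,::-1])
print(s["time_s"],s["eef_pos"],proj("wrist",[461,-300,53],c))
```

```text
11.675 [ 371.77984219 -316.95028489  445.79945114] [294.80530825  85.68648599]
```

View pics/w4.png

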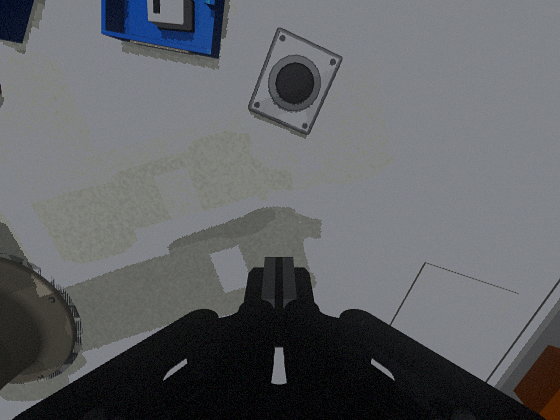

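The button is at about (295,82) in the wrist view, a few px from the prediction of (295,86).

Run:
```python
from h import *
c=viewer.calibration("wrist");print(ctrl.sense()["eef_pos"])
im=viewer.capture("wrist")[:,:,::-1].copy();h=cv2.cvtColor(im,cv2.COLOR_BGR2GRAY)
m=np.zeros_like(h);m[50:115,265:330]=(h[50:115,265:330]<65)*255
cs,_=cv2.findContours(m,cv2.RETR_EXTERNAL,cv2.CHAIN_APPROX_NONE)
for k in cs:
    if cv2.contourArea(k)>200:
        e=cv2.fitEllipse(k);print(e,cast("wrist",*e[0],53,c))
```

```text
[ 370.96735907 -315.90015182  446.34682815]
((295.4568176269531, 82.66496276855469), (37.96669006347656, 41.38106155395508), 8.007758140563965) [ 463.1829695  -298.66669264   53.        ]
```

Call:
{"name": "drive_tool", "arguments": {
  "rows": [
    [[0.45,0.08,0,0,0,0],[0.91,0.16,-0.2,0,0,0],[0.91,0.16,-0.7,0,0,0],[0.91,0.16,-0.9,0,0,0],[0.91,0.16,-0.9,0,0,0]]
  ]
}}

```text
time_s: 12.4
eef_pos: [461.4, -297.7, 356.4]
ee_rot: [-0.002, 0.985, 0.17, -0.004]
force: [0.1, -0.1, 1.4]
grip_width: -0.002
```

Call:
{"name": "drive_tool", "arguments": {
  "rows": [
    [[0,0,-0.3,0,0,0],[0,0,-0.6,0,0,0],[0,0,-0.85,0,0,0],[0,0,-0.85,0,0,0],[0,0,-0.85,0,0,0],[0,0,-0.85,0,0,0]]
  ]
}}

```text
time_s: 13.15
eef_pos: [461.6, -297.7, 273.0]
ee_rot: [-0.001, 0.985, 0.17, -0.003]
force: [1.1, -0.0, 0.3]
grip_width: -0.005
```

Run:
```python
from h import *
print(ctrl.sense()["eef_pos"],ctrl.sense()["ee_rot"])
a=viewer.capture("side")[:,:,::-1][270:370,260:390];b=viewer.capture("wrist")[:,:,::-1]
cv2.imwrite("pics/c5.png",np.hstack([cv2.resize(a,(390,300),interpolation=cv2.INTER_CUBIC),cv2.resize(b,(400,300))]))
```

```text
[ 461.6384667  -297.74780013  272.98646113] [-0.0012949   0.98538362  0.17031109 -0.00340293]
```

View pics/c5.png

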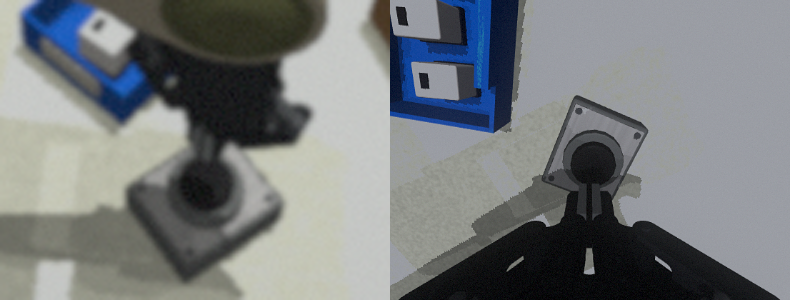

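Aligned over the button. I'll lower in small steps and watch the force.

Call:
{"name": "drive_tool", "arguments": {
  "rows": [
    [[0.01,-0.015,-0.1,0,0,0],[0.01,-0.015,-0.2,0,0,0],[0.01,-0.015,-0.3,0,0,0],[0.01,-0.015,-0.3,0,0,0],[0.01,-0.015,-0.3,0,0,0]]
  ]
}}

```text
time_s: 13.88
eef_pos: [462.6, -299.3, 242.5]
ee_rot: [-0.002, 0.985, 0.17, -0.004]
force: [-0.0, -0.1, -0.5]
grip_width: -0.002
```

Call:
{"name": "drive_tool", "arguments": {
  "rows": [
    [[0,0,-0.02,0,0,0],[0,0,-0.04,0,0,0],[0,0,-0.06,0,0,0],[0,0,-0.06,0,0,0]]
  ]
}}

```text
time_s: 14.38
eef_pos: [462.6, -299.3, 236.3]
ee_rot: [-0.002, 0.985, 0.17, -0.004]
force: [-0.4, 0.1, 1.0]
grip_width: -0.001
```

Call:
{"name": "drive_tool", "arguments": {
  "rows": [
    [[0,0,-0.02,0,0,0],[0,0,-0.04,0,0,0],[0,0,-0.06,0,0,0],[0,0,-0.08,0,0,0],[0,0,-0.08,0,0,0]]
  ]
}}

```text
time_s: 15.0
eef_pos: [462.5, -299.3, 228.1]
ee_rot: [-0.002, 0.985, 0.17, -0.004]
force: [0.5, 0.6, 0.6]
grip_width: -0.001
```

Call:
{"name": "drive_tool", "arguments": {
  "rows": [
    [[0,0,-0.01,0,0,0],[0,0,-0.02,0,0,0],[0,0,-0.03,0,0,0],[0,0,-0.03,0,0,0]]
  ]
}}

```text
time_s: 15.5
eef_pos: [462.6, -299.3, 225.2]
ee_rot: [-0.002, 0.985, 0.17, -0.004]
force: [-0.8, 0.4, 2.7]
grip_width: 0.0
```

Contact came at about 226, as expected (53 + 173.4). Pressing on in small steps.

Call:
{"name": "drive_tool", "arguments": {
  "rows": [
    [[0,0,-0.01,0,0,0],[0,0,-0.02,0,0,0],[0,0,-0.03,0,0,0],[0,0,-0.04,0,0,0],[0,0,-0.04,0,0,0]]
  ]
}}

```text
time_s: 16.12
eef_pos: [462.6, -299.3, 221.3]
ee_rot: [-0.002, 0.985, 0.17, -0.004]
force: [-1.5, 0.8, 4.0]
grip_width: 0.002
```

Call:
{"name": "drive_tool", "arguments": {
  "rows": [
    [[0,0,-0.01,0,0,0],[0,0,-0.02,0,0,0],[0,0,-0.02,0,0,0]]
  ]
}}

```text
time_s: 16.5
eef_pos: [462.6, -299.3, 220.3]
ee_rot: [-0.002, 0.985, 0.17, -0.004]
force: [-4.6, 3.5, 14.8]
grip_width: -0.002
```

The force jumped to about 15 N at 220.3, so the button has bottomed out. I'll hold briefly, then release.

Call:
{"name": "drive_tool", "arguments": {
  "rows": [
    [[0,0,-0.012,0,0,0],[0,0,-0.012,0,0,0],[0,0,-0.012,0,0,0]]
  ]
}}

```text
time_s: 16.88
eef_pos: [462.6, -299.2, 220.2]
ee_rot: [-0.001, 0.985, 0.17, -0.004]
force: [-5.2, 3.6, 16.6]
grip_width: 0.001
```

Call:
{"name": "drive_tool", "arguments": {
  "rows": [
    [[0,0,0.05,0,0,0],[0,0,0.15,0,0,0],[0,0,0.35,0,0,0],[0,0,0.7,0,0,0],[0,0,1,0,0,0],[0,0,1,0,0,0]]
  ]
}}

```text
time_s: 17.62
eef_pos: [462.8, -299.4, 322.4]
ee_rot: [0.0, 0.985, 0.17, -0.002]
force: [0.6, -0.1, 0.7]
grip_width: 0.001
```

Call:
{"name": "drive_tool", "arguments": {
  "rows": [
    [[-0.2,-0.1,0.5,0,0,0],[-0.5,-0.3,1,0,0,0],[-0.9,-0.4,1,0,0,0],[-0.9,-0.4,1,0,0,0],[-0.9,-0.4,1,0,0,0]]
  ]
}}

```text
time_s: 18.25
eef_pos: [373.1, -339.4, 421.6]
ee_rot: [-0.0, 0.985, 0.17, -0.003]
force: [-0.1, 0.4, 0.4]
grip_width: -0.0
```

Call:
{"name": "drive_tool", "arguments": {
  "rows": [
    [[-0.4,-0.2,0,0,0,0],[-0.8,-0.5,0,0,0,0],[-0.9,-0.8,0,0,0,0],[-0.9,-0.8,0,0,0,0],[-0.9,-0.8,0,0,0,0]]
  ]
}}

```text
time_s: 18.88
eef_pos: [284.0, -418.8, 421.1]
ee_rot: [-0.001, 0.985, 0.171, -0.003]
force: [-0.7, -0.0, -0.4]
grip_width: -0.004
```

Run:
```python
from h import *
s=ctrl.sense();print(s["time_s"],s["eef_pos"],s["force"])
t=viewer.capture("top")[:,:,::-1];cv2.imwrite("pics/top6.png",t)
d=viewer.capture("side")[:,:,::-1];cv2.imwrite("pics/side6.png",d)
cv2.imwrite("pics/c6.png",np.hstack([cv2.resize(t,(400,300)),cv2.resize(d,(400,300))]))
for n,r in(("top",(245,297,385,432)),("side",(310,350,310,350))):
    h=cv2.cvtColor(cv2.imread(f"pics/{n}6.png"),cv2.COLOR_BGR2GRAY)
    m=np.zeros_like(h);m[r[0]:r[1],r[2]:r[3]]=(h[r[0]:r[1],r[2]:r[3]]<75)*255
    cs,_=cv2.findContours(m,cv2.RETR_EXTERNAL,cv2.CHAIN_APPROX_NONE)
    k=max(cs,key=cv2.contourArea);print(n,cv2.fitEllipse(k))
# changed pixels on the bench in top view
a=cv2.imread("pics/top0.png");df=cv2.absdiff(a,cv2.imread("pics/top6.png")).max(2)[100:330]
k=[(tuple(np.add(x[:2],(0,100))),x[2:]) for x in cv2.connectedComponentsWithStats((cv2.medianBlur(df,3)>40).astype(np.uint8))[2][1:].tolist() if x[4]>8];print(k)
```

```text
18.875 [ 284.02739905 -418.82718631  421.079325  ] [-0.71702115 -0.0390429  -0.3614029 ]
top ((411.1684875488281, 269.86163330078125), (15.348817825317383, 15.843606948852539), 127.4486083984375)
side ((344.3106689453125, 346.0575256347656), (2.3117799758911133, 13.410887718200684), 57.34015655517578)
[((np.int64(544), np.int64(319)), [16, 11, 93]), ((np.int64(311), np.int64(326)), [41, 4, 100])]
```

View pics/c6.png

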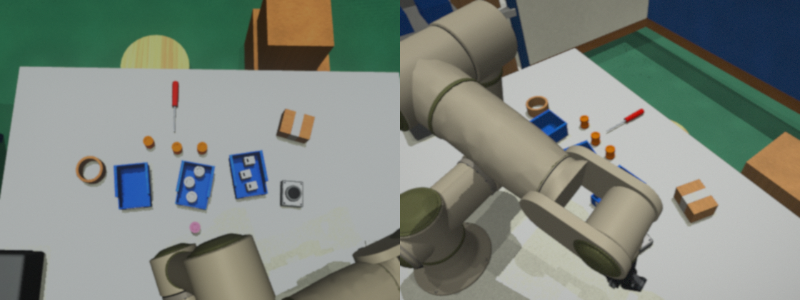

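The top view shows every object where it was: the only changed pixels are arm and shadow, and the button ellipse is at the same position and size as before. The arm is clear of everything, so I'm handing in.

```bash
python3 -c "
from rig import ctrl
print(ctrl.finish_job())"
```

```text
the job is handed in; nothing more can be done
None
```

I pointed at the empty bin, pressed the call button once, moved clear and handed the job in at about 19 s. No verdict is reported.

- **Pointing:** the shut fingertips stayed over the middle of the bin's mouth, about (477, 261) mm, for about 3.9 s. They were about 38 mm above the rim. I passed the stocked bins high and close to the base.
- **Button:** it made contact at the expected height and travelled about 6 mm to its stop, at about 15–17 N. I then released it and backed away.
- **Final checks:** in the top view nothing on the bench had moved, and the only differences were the arm and its shadow. The force on the tool read about zero. The button's outline in the top view was the same as at the start. The arm blocked the button in the last side view, so that view could not confirm it had come back up.
- **Measurements that disagreed:** the two early camera estimates of the button differed by about 4–5 mm, and a closer wrist view settled it. The empty bin's rim measured 115–117 mm wide instead of 110. Its full-height side walls measured about 109 mm from the back instead of 120. The overall length and centre agreed between views.

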